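# Rinse the tall glass and hold it to drip

### The job

Take the tall glass that stands mouth down on the worktop, set its mouth squarely on the star of the glass rinser and press the star all the way down for a moment. Then, still mouth down, lift it over the wire plate rack without touching the rack and hold it to drip over the middle of the square drip tray, level and close above the grille (about 15 mm) but never touching the tray. Finish while still holding it there, do not let go, and leave the other things where they stand.

Things in the scene. Friction and masses are not known exactly. Their poses are not given: they have to be found in the camera images.
- glass_mid (a point): centre, half-way up, of the tall clear cut-glass tumbler, which stands mouth down on the worktop: 149 mm high, slightly conical, 73 mm across at the mouth (below), about 60 mm across at the closed foot (above). z axis of the point points up, from the mouth to the foot; the mouth is 74.5 mm below the point, the foot's flat face 74.5 mm above it. 0.31 kg; hollow, walls about 6 mm. Grip it by the sides near the foot (upper end), about 63 mm across there
- glass_mouth (a point): centre of the glass's mouth (its lowest plane while it is mouth down); z axis points up to the foot
- valve_top (a point): top centre of the star of the glass rinser, moves down with it. The rinser is a fixed round steel dish, 140 mm across, its rim 20 mm above the worktop; in it a black plastic star of eight arms, 98 mm across, with a joining ring 76 mm across; the star's upper face is 42 mm above the worktop when up and at the height of this point; a nozzle 16 mm across and 8 mm high stands up in its middle and goes inside the glass
- valve (a joint): how far the star is pressed down, m: 0 up, 0.012 fully down; springs back. It begins to move at about 3 N and takes about 7 N when fully down
- tray_top (a point): centre of the square steel drip tray's upper plane (rim and grille bars), 16 mm above the worktop; the tray is fixed, 130 x 130 mm
- rack_top (a point): middle of the top of the fixed wire plate rack, 90 mm above the worktop; the rack is 266 mm long along its own x axis, 66 mm wide along its y axis, and stands between the rinser and the tray. Either of these may be to its left or to its right
- salt: salt shaker with grey cap, 44 mm across, 90 mm high, origin at its underside; bystander
- jar: white-lidded storage jar, 68 mm across, 112 mm high, origin at its underside; bystander
- tumbler: short wide clear cut tumbler standing mouth up, 78 mm across, 89 mm high, origin at its underside; bystander, not the glass to rinse
There are look-alikes about, which are no part of the job. Of the things that look like the part that bears glass_mid, the middle-sized one is meant.

How it is judged:
By the outcome, as a careful person would: the job done as asked, in the order asked, and still so for the second after the job is handed in, while the arm keeps its last pose, push and grip.
It also fails if it takes over 51 s, if anything falls off the work surface, if the arm or the gripper's body presses on something with over 40 N, if the wrist force passes 120 N, or if a joint passes its speed limit or range.

### The arm

A 6-joint arm with a two-finger parallel gripper is mounted at the origin on a cart in front of the work surface, level with it; the furniture and walls round the work are solid. World frame = base frame: x ahead of the robot, y to its left, z up, the work surface at z = 0. Lengths are in m, angles in degrees, forces in N, time in s.
With the tool pointing down it reaches from about 0.375 to 0.925 m from the base axis. Payload 5.7 kg.
Tool frame: the origin (TCP) lies at the very end of the fingers, on their centre line; the grasp point (between the pads) lies grasp_offset behind it (grasp_offset is the distance from the TCP to the grasp point, in m); z points along the fingers, y is the line along which they close (so a half turn about z gives the same grasp; the last joint's range is limited). The gripper opens to 85 mm and grips with 20 to 120 N. Pads are 22 mm wide; open, the fingers measure 114 mm over their backs; the gripper's body (76 mm by 85 mm) begins 54 mm behind the grasp point. The pads swing forward as they close: fully open they stand 13 mm farther back than shut.
Start: joints at [-69.964, 20.558, 86.54, -0, 72.909, -6.595], TCP at [0.269, -0.536, 0.231] pointing down, gripper open.
Joint ranges: [-170.27, 170.27], [-57.76, 135], [12.27, 136.19], [-55.21, 235.2], [11.17, 155.16], [-170.74, 170.74]. Speed limits (degrees/s): [136.94, 136.94, 180, 180, 180, 180].

### API

Orientations are given as a 3x3 rotation matrix whose columns are the frame's x, y, z axes.
In Python, from plant import * gives the robot as it stands.
- The arm moves only by the shell command python3 -m crank 'ROWS' [FORCE]. ROWS is JSON, a list of rows, each a list of 5 numbers: the shift along the tool's x, y, z in cm, then the turn about the tool's z in rad, then the opening, from -1 (shut) to 1 (fully open). In form: [[tx, ty, tz, turn, jaw], ...]. A call has 1 to 12 rows; each row shifts and turns the commanded pose from where the row before left it, along the tool's axes as they then stand; what a row does not reach is not made up. A row lasts 1/8 s, in which the tool goes at most 62.5 mm and 10.7 degrees, less where a joint would pass 70% of its speed; a pose out of reach is approached as far as the arm can. A call is refused whole if a number of a shift passes 6.25 or a number of a turn 0.188, either way. A call with a gripper value outside its range is refused whole. The fingers move at their own pace and stop on an object; FORCE is the grip in N (left out, the last holds). Time passes only in rows, so rows that do not move let the fingers close. It gives the time, the measured TCP pose, the force, the opening and the grip force at its end, in the units of the state.
- get_state(): the state, without advancing time (a new reading comes with each control period).
- read_camera(name): name is "scene" or "top" or "wrist"; returns a dict with "color" (420x560x3 uint8, red, green, blue), "intrinsics" (3x3 intrinsics, pixels), "distortion" ([k1, k2, p1, p2, k3] as OpenCV has them; the pictures are not rectified), "R" (3x3) and "t" (3): a world point X has camera coordinates R X + t; the wrist camera has in their place "mount" (4x4, takes a point from camera to tool coordinates, whose origin is the TCP and whose axes are the flange's). Camera axes: x right, y down, z forward; pixel columns grow to the right and rows downward; lengths in m; the calibration is good to about 2 mm. A picture is of the moment at which its call begins: read the wrist's pose just before it. There is no depth.
- job_done(): hands the job in; it is judged then, once.
Trained networks look in a picture, given as the dict that the camera call returned (one of the last four; its "shot" number tells which), for a name from the list of things; names that differ only in an ending like _2 or _b are one class to them, and where a whole thing is asked for, a point or a joint stands for the part that bears it (a point fixed in the world has none). Each returns a list of dicts, best first, with "score" (0 to 1); they miss things now and then, are a little off and sometimes report something else, mostly with a low value. They report only what shows in the picture. A call takes as long as a camera call. They do not tell look-alikes from the thing itself.
- find_in(label, picture): "position" ([x, y, z] in m, in world coordinates, good to about 4 mm: the middle of the surface that is visible of it).
The state is a dict: "time": time; "joints": joint angles; "qvel": joint speeds; "joint_torque": joint torques, N m; "position": TCP position; "orientation": TCP orientation; "wrist_force": force on the tool from outside, world axes, zero at the start; "wrist_torque": the same for the moment, N m; "opening": finger opening in m; "finger_force": force on a finger pad.
Only numpy, scipy, OpenCV 4.12 (cv2) and the standard library are available. Lean on these libraries where they do the work, as an engineer would, in place of code of your own. Each camera call takes 0.05 s, during which the arm holds its last target. There are 200 camera calls.

## Working session

There is one attempt and no reset: what is moved stays moved. The work goes in short steps, Python scripts to look and compute and a shell command to move; the robot and the scene stay as the last step left them, time stands still between calls to the robot, and variables do not carry over. Pictures are saved under pics/ and viewed, at most 12 in all, crops included, and the job is handed in when it is done.

```bash
ls; mkdir -p pics
python3 - <<'E'
from plant import *
import cv2,numpy as np
s=get_state();print(s)
for n in("scene","top"):
    p=read_camera(n);cv2.imwrite(f"pics/{n}0.png",p["color"][:,:,::-1])
    print(n,p["intrinsics"],p["distortion"],p["R"],p["t"])
    for l in("glass_mid","valve_top","tray_top","rack_top","salt","jar","tumbler","valve"):
        try: 
            for d in find_in(l,p): print(l,np.round(d["position"],3),round(d["score"],2))
        except Exception as e: print(l,e)
E
```

```text
pics
{'time': 0.0, 'joints': array([-6.99613187e+01,  2.05977574e+01,  8.66021041e+01, -2.81958906e-04,
        7.29060936e+01, -6.59483741e+00]), 'qvel': array([-0.00133634, -0.05797674,  0.01212859,  0.04373536,  0.10427964,
        0.09123741]), 'joint_torque': array([-8.51335280e-04, -5.27624917e+01, -2.78621650e+01, -3.94497984e-04,
        1.32819358e-02, -1.79761810e-05]), 'position': array([ 0.26871961, -0.53568099,  0.23043471]), 'orientation': array([[ 8.93891555e-01,  4.48282813e-01, -6.38077192e-04],
       [ 4.48283219e-01, -8.93889894e-01,  1.73569965e-03],
       [ 2.07713570e-04, -1.83756656e-03, -9.99998290e-01]]), 'wrist_force': array([ 0.3100447 , -1.17088163, -0.55294208]), 'wrist_torque': array([ 0.04419209, -0.02173752,  0.04725035]), 'finger_force': 0.0, 'opening': 0.08534942459388921}
scene [[454.96599085   0.         278.58864973]
 [  0.         454.96599085 211.75308804]
 [  0.           0.           1.        ]] [0.02515583 0.         0.         0.         0.        ] [[ 0.86601369 -0.4997497   0.01644794]
 [-0.1817872  -0.34532086 -0.92071001]
 [ 0.4658043
[... 464 characters left out ...]
71289]
 [  0.         492.29400488 203.64718996]
 [  0.           0.           1.        ]] [0.03085407 0.         0.         0.         0.        ] [[ 0.01473451 -0.99951988 -0.02725622]
 [-0.98988129 -0.01073405 -0.1414914 ]
 [ 0.1411309   0.02906523 -0.98956419]] [-0.29582678  0.52507798  1.08476557]
glass_mid [ 0.404 -0.358  0.142] 0.81
glass_mid [ 0.316 -0.416  0.102] 0.68
glass_mid [ 0.291 -0.313  0.207] 0.61
valve_top [ 0.552 -0.416  0.042] 0.6
tray_top [ 0.494 -0.064 -0.   ] 0.89
tray_top [ 0.695 -0.284  0.105] 0.6
rack_top [ 0.499 -0.24   0.066] 0.68
salt [ 0.712 -0.187  0.064] 0.88
jar [ 0.693 -0.283  0.106] 0.87
tumbler [ 0.485 -0.575  0.027] 0.78
valve [ 0.555 -0.411  0.038] 0.66
```

View pics/scene0.png

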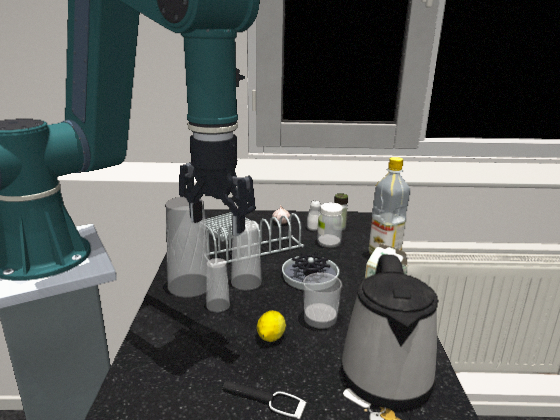

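View pics/top0.png

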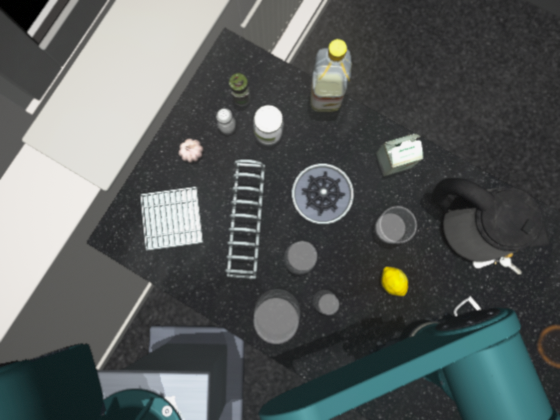

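The three look-alikes are the big glass (scene 185,247; top 276,316), the small one (scene 217,285; top 327,303) and the middle one (scene 246,255; top 302,257). The middle one fits, so I'll confirm it in a crop.

```bash
cat > h.py <<'E'
from plant import *
import cv2,numpy as np
def ray(p,uv,z):
    n=cv2.undistortPoints(np.array([[uv]],float),np.array(p["intrinsics"]),np.array(p["distortion"]))[0,0]
    R=np.array(p["R"]);t=np.array(p["t"]);c=-R.T@t;d=R.T@np.array([n[0],n[1],1])
    return c+d*(z-c[2])/d[2]
def proj(p,X):
    return cv2.projectPoints(np.array(X,float).reshape(-1,3),cv2.Rodrigues(np.array(p["R"]))[0],np.array(p["t"]),np.array(p["intrinsics"]),np.array(p["distortion"]))[0][:,0]
def circ(c,r,z):
    a=np.linspace(0,2*np.pi,40);return np.c_[c[0]+r*np.cos(a),c[1]+r*np.sin(a),a*0+z]
E
python3 - <<'E'
from h import *
p=read_camera("top");q=read_camera("scene")
for n,uv,z in(("foot",(302,257),.149),("star",(323,193),.042),("tray",(171.5,218),.016),("rackA",(250,162),.09),("rackB",(241,275),.09),("r1",(236,161),.09),("r2",(265,163),.09),("r3",(228,274),.09),("r4",(257,275),.09)):
    print(n,ray(p,uv,z).round(4))
a=p["color"][110:350,130:450,::-1];
a=cv2.resize(a,None,fx=2.5,fy=2.5,interpolation=cv2.INTER_CUBIC)
cv2.imwrite("pics/c1.png",a)
a=q["color"][180:330,150:350,::-1];cv2.imwrite("pics/c2.png",cv2.resize(a,None,fx=4,fy=4,interpolation=cv2.INTER_CUBIC))
E
```

```text
foot [ 0.4054 -0.362   0.149 ]
star [ 0.5531 -0.4128  0.042 ]
tray [ 0.4954 -0.0663  0.016 ]
rackA [ 0.6121 -0.25    0.09  ]
rackB [ 0.3679 -0.2359  0.09  ]
r1 [ 0.6141 -0.2194  0.09  ]
r2 [ 0.6102 -0.2828  0.09  ]
r3 [ 0.3696 -0.2083  0.09  ]
r4 [ 0.3684 -0.2697  0.09  ]
```

View pics/c1.png

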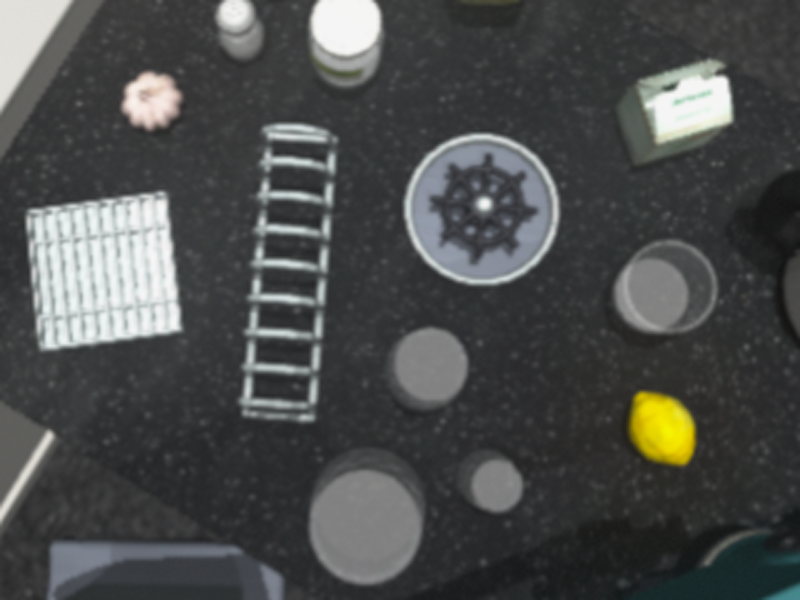

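View pics/c2.png

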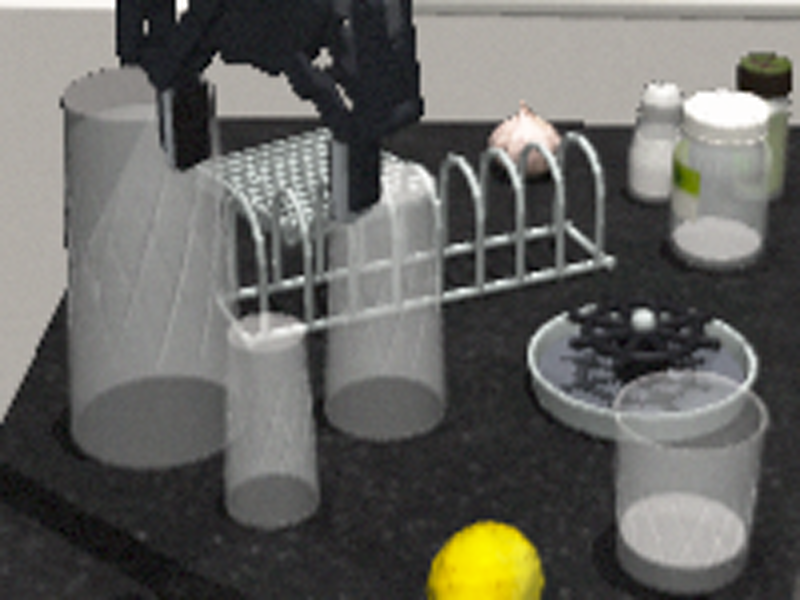

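The crops confirm the middle glass, with its foot at crop (429,365) and a foot radius of about 31 mm. Next I work out the targets in tool axes.

```bash
cat >> h.py <<'E'
def rel(T,s=None):
    s=s or get_state();R=np.array(s["orientation"])
    return (R.T@(np.array(T)-s["position"])*100).round(2)
E
python3 - <<'E'
from h import *
import plant
print([k for k in dir(plant) if not k.startswith('_')]);print(getattr(plant,"grasp_offset",None))
p=read_camera("top");q=read_camera("scene")
for n,uv,z in(("foot",(301.8,256.3),.149),("big",(276.6,320.4),.21),("star",(323.5,193.2),.042),("tray",(171.8,218.8),.016)): print(n,ray(p,uv,z).round(4))
for n,uv,z in(("mouth",(246,282),0),("nozzle",(310.5,260),.05),("dishrim",(310.5,267),.02)): print("scene",n,ray(q,uv,z).round(4))
print(rel([.406,-.365,.231]))
E
```

```text
['MotionError', 'find_in', 'get_state', 'grasp_offset', 'job_done', 'read_camera']
0.0187
foot [ 0.4068 -0.3615  0.149 ]
big [ 0.2866 -0.3133  0.21  ]
star [ 0.5527 -0.414   0.042 ]
tray [ 0.4936 -0.0671  0.016 ]
scene mouth [ 0.4053 -0.3654  0.    ]
scene nozzle [ 0.5484 -0.423   0.05  ]
scene dishrim [ 0.5602 -0.4078  0.02  ]
[19.94 -9.17  0.03]
```

```bash
python3 -m crank '[[2.5,-1.15,0,0,1],[2.5,-1.15,0,0,1],[2.5,-1.15,0,0,1],[2.5,-1.15,0,0,1],[2.5,-1.15,0,0,1],[2.5,-1.15,0,0,1],[2.5,-1.15,0,0,1],[2.5,-1.15,0,0,1],[0,0,0,0,1],[0,0,0,0,1]]' 60
python3 - <<'E'
from h import *
s=get_state();p=read_camera("wrist");cv2.imwrite("pics/w1.png",p["color"][:,:,::-1])
T=np.eye(4);T[:3,:3]=s["orientation"];T[:3,3]=s["position"]
W=T@np.array(p["mount"]);p["R"]=W[:3,:3].T;p["t"]=-W[:3,:3].T@W[:3,3];print(W.round(3))
for c in([.406,-.3635],): print("foot",proj(p,[*c,.149]).round(1), "star",proj(p,[.553,-.415,.042]).round(1))
print(rel([.406,-.3635,.231],s))
E
```

```text
time: 2.35
position: [0.4063, -0.3649, 0.2314]
orientation: [[0.894, 0.449, -0.0], [0.449, -0.894, -0.001], [-0.0, 0.0, -1.0]]
wrist_force: [1.0, -0.4, -0.4]
opening: 0.0855
finger_force: 0.0
[[ 0.45  -0.859 -0.245  0.468]
 [-0.893 -0.432 -0.124 -0.332]
 [ 0.001  0.274 -0.962  0.374]
 [ 0.     0.     0.     1.   ]]
foot [[275.9 215.6]] star [[394.5  72.6]]
[ 0.03 -0.14  0.04]
```

View pics/w1.png

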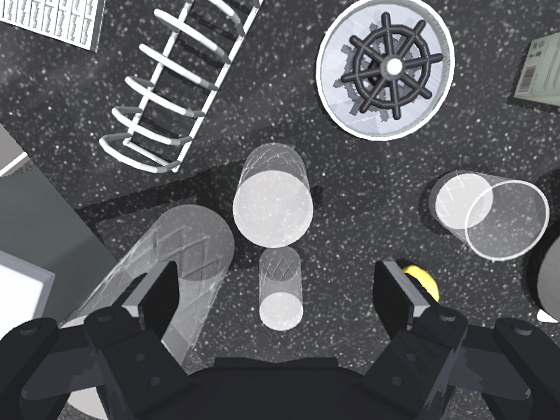

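The wrist view shows the foot at (273,208.5), the nozzle at (394.5,67) and the star centre at about (391,66).

Run:
```python
from h import *
s=get_state();p=read_camera("wrist")
T=np.eye(4);T[:3,:3]=s["orientation"];T[:3,3]=s["position"]
W=T@np.array(p["mount"]);p["R"]=W[:3,:3].T;p["t"]=-W[:3,:3].T@W[:3,3]
f=ray(p,(273,208.5),.149);print(f,ray(p,(394.5,67),.05),ray(p,(391,66),.042),ray(p,(385.5,68),.02))
m=(f[:2]+[.406,-.3635])/2
print(rel([*f[:2],.231],s),rel([*m,.231],s))
```

```text
[ 0.40967053 -0.35946494  0.149     ] [ 0.55487697 -0.41075129  0.05      ] [ 0.55627899 -0.40928522  0.042     ] [ 0.55805031 -0.41045669  0.02      ]
[ 0.57 -0.35  0.04] [ 0.31 -0.25  0.04]
```

```bash
python3 -m crank '[[0.45,-0.3,0,0,1],[0,0,1.6,0,1],[0,0,1.6,0,1],[0,0,1.6,0,1],[0,0,1.6,0,1],[0,0,1.6,0,1],[0,0,1.6,0,1],[0,0,1.6,0,1],[0,0,1.0,0,1],[0,0,0.9,0,1],[0,0,0,0,1],[0,0,0,0,1]]'
python3 -m crank '[[0,0,0,0,0.7],[0,0,0,0,0.6],[0,0,0,0,0.2],[0,0,0,0,0],[0,0,0,0,-0.2],[0,0,0,0,-0.4],[0,0,0,0,-0.4],[0,0,0,0,-0.4]]' 60
python3 - <<'E'
from h import *
p=read_camera("scene");a=p["color"][150:330,130:370,::-1];cv2.imwrite("pics/s2.png",cv2.resize(a,None,fx=3,fy=3,interpolation=cv2.INTER_CUBIC))
E
```

```text
time: 3.95
position: [0.4094, -0.36, 0.1006]
orientation: [[0.894, 0.448, 0.0], [0.448, -0.894, -0.0], [0.0, 0.001, -1.0]]
wrist_force: [-0.1, -0.6, 0.3]
opening: 0.0854
finger_force: 0.0
time: 4.95
position: [0.4096, -0.3601, 0.1012]
orientation: [[0.894, 0.448, 0.001], [0.448, -0.894, -0.001], [0.0, 0.001, -1.0]]
wrist_force: [-0.6, 0.5, 6.4]
opening: 0.0589
finger_force: 62.6
```

View pics/s2.png

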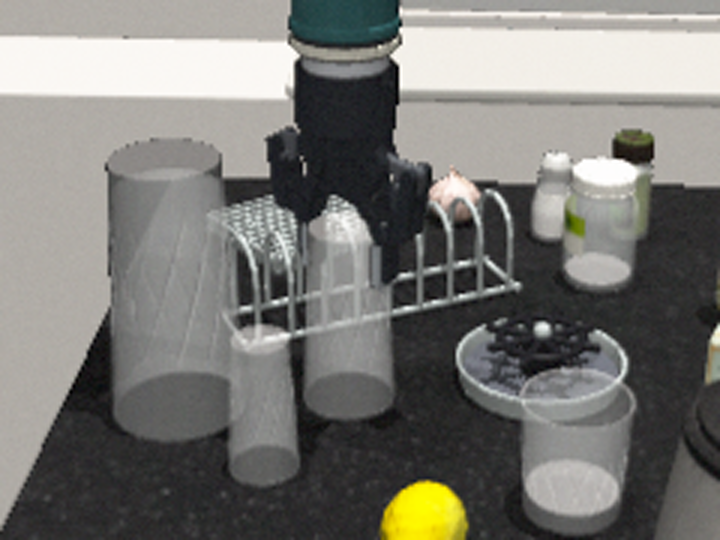

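Grasped, with about 60 N on the pads. Lift 8 cm and check from close by.

```bash
python3 -m crank '[[0,0,-0.5,0,-0.4],[0,0,-1,0,-0.4],[0,0,-1.5,0,-0.4],[0,0,-1.5,0,-0.4],[0,0,-1.5,0,-0.4],[0,0,-1.5,0,-0.4],[0,0,-0.5,0,-0.4],[0,0,0,0,-0.4],[0,0,0,0,-0.4]]'
python3 - <<'E'
from h import *
s=get_state();q=read_camera("scene");p=read_camera("wrist")
T=np.eye(4);T[:3,:3]=s["orientation"];T[:3,3]=s["position"]
W=T@np.array(p["mount"]);p["R"]=W[:3,:3].T;p["t"]=-W[:3,:3].T@W[:3,3]
c=s["position"];out=[]
for k,im in((q,1),(p,2)):
    print([(np.round(d["position"],3),round(d["score"],2)) for d in find_in("glass_mid",k)])
    I=k["color"][:,:,::-1].copy();I=cv2.resize(I,None,fx=2,fy=2,interpolation=cv2.INTER_CUBIC)
    for z,r in((c[2]-.101,.0365),(c[2]+.048,.030)):
        cv2.polylines(I,[np.int32(proj(k,circ(c,r,z))*2+.5)],True,(0,0,255),1)
    u=proj(k,c+[0,0,-.03])[0]*2;x,y=int(np.clip(u[0]-200,0,720)),int(np.clip(u[1]-300,0,240))
    out.append(I[y:y+600,x:x+400]);print(x,y)
cv2.imwrite("pics/c3.png",np.hstack(out))
E
```

```text
time: 6.12
position: [0.4088, -0.3593, 0.1797]
orientation: [[0.894, 0.448, -0.001], [0.448, -0.894, 0.001], [-0.0, -0.001, -1.0]]
wrist_force: [-0.2, 0.4, -3.2]
opening: 0.0582
finger_force: 65.0
[(array([ 0.396, -0.384,  0.152]), 0.8), (array([ 0.306, -0.435,  0.061]), 0.72), (array([ 0.272, -0.347,  0.119]), 0.69)]
290 146
[(array([ 0.424, -0.356,  0.219]), 0.85), (array([ 0.33 , -0.296,  0.105]), 0.59)]
357 187
```

View pics/c3.png

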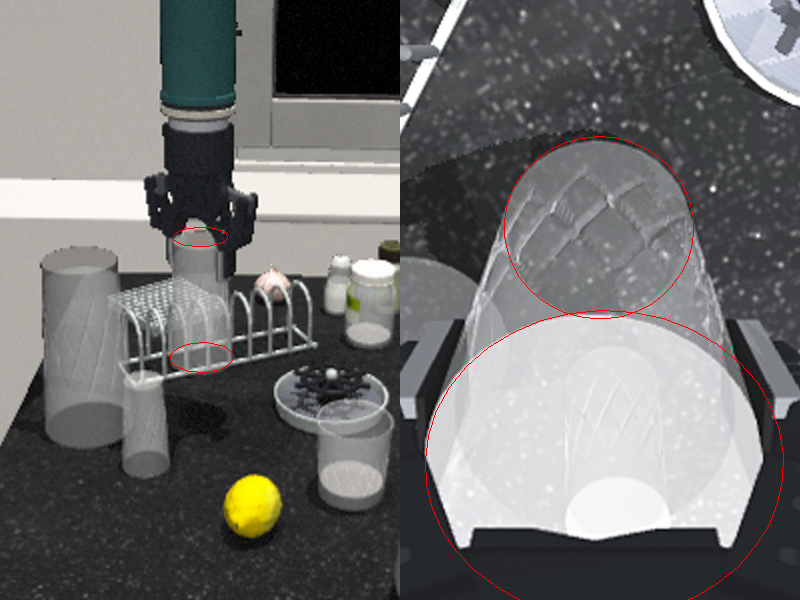

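The mouth outline matches within about 1.5 mm. Now over the rinser.

```bash
python3 -m crank '[[1.54,1.6,0,0,-0.4],[1.54,1.6,0,0,-0.4],[1.54,1.6,0,0,-0.4],[1.54,1.6,0,0,-0.4],[1.54,1.6,0,0,-0.4],[1.54,1.6,0,0,-0.4],[1.54,1.6,0,0,-0.4],[0,0,1,0,-0.4],[0,0,1,0,-0.4],[0,0,0,0,-0.4],[0,0,0,0,-0.4]]'
python3 - <<'E'
from h import *
s=get_state();q=read_camera("scene");p=read_camera("wrist")
T=np.eye(4);T[:3,:3]=s["orientation"];T[:3,3]=s["position"]
W=T@np.array(p["mount"]);p["R"]=W[:3,:3].T;p["t"]=-W[:3,:3].T@W[:3,3]
c=s["position"];out=[];print(c)
for k in(q,p):
    I=k["color"][:,:,::-1].copy();I=cv2.resize(I,None,fx=3,fy=3,interpolation=cv2.INTER_CUBIC)
    cv2.polylines(I,[np.int32(proj(k,circ(c,.0365,c[2]-.101))*3+1)],True,(0,0,255),1)
    cv2.polylines(I,[np.int32(proj(k,circ([.555,-.411],.049,.042))*3+1)],True,(0,255,0),1)
    cv2.polylines(I,[np.int32(proj(k,circ([.555,-.411],.070,.02))*3+1)],True,(255,255,0),1)
    u=proj(k,[c[0],c[1],.05])[0]*3;x,y=int(np.clip(u[0]-200,0,1280)),int(np.clip(u[1]-300,0,660))
    out.append(I[y:y+600,x:x+400]);print(x,y)
cv2.imwrite("pics/c4.png",np.hstack(out))
E
```

```text
time: 7.7
position: [0.5551, -0.4113, 0.1602]
orientation: [[0.894, 0.448, -0.001], [0.448, -0.894, 0.0], [-0.0, -0.001, -1.0]]
wrist_force: [-0.3, 0.4, -2.2]
opening: 0.0586
finger_force: 65.1
[ 0.55509265 -0.41133488  0.16018744]
730 471
633 317
```

View pics/c4.png

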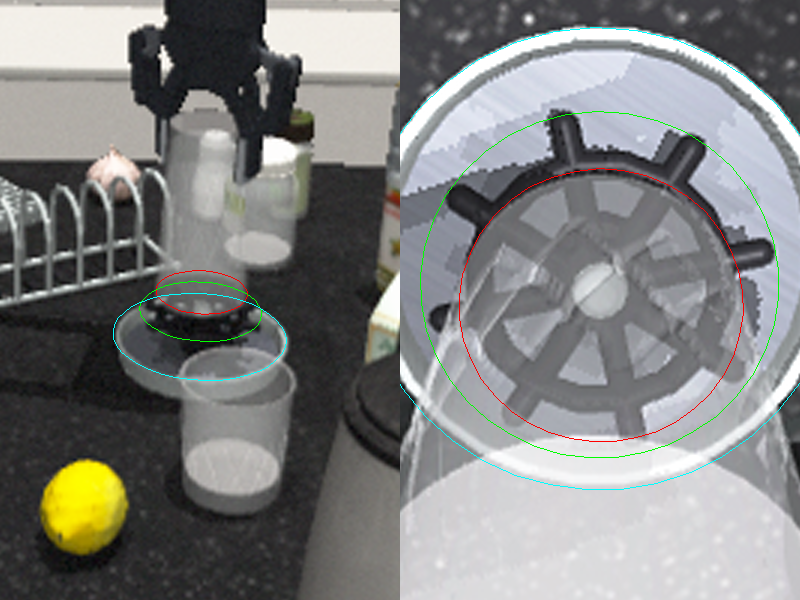

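```bash
python3 -m crank '[[0.05,0,0.5,0,-0.4],[0,0,0.5,0,-0.4],[0,0,0.5,0,-0.4],[0,0,0.4,0,-0.4],[0,0,0.3,0,-0.4],[0,0,0,0,-0.4]]' 80
python3 -m crank '[[0,0,0.2,0,-0.4],[0,0,0.2,0,-0.4],[0,0,0.2,0,-0.4],[0,0,0,0,-0.4]]' 
python3 -m crank '[[0,0,0.15,0,-0.4],[0,0,0,0,-0.4]]'
```

```text
time: 8.55
position: [0.5561, -0.4113, 0.1384]
orientation: [[0.894, 0.448, -0.0], [0.448, -0.894, 0.0], [-0.0, -0.0, -1.0]]
wrist_force: [-0.9, 0.0, 2.0]
opening: 0.058
finger_force: 89.9
time: 9.05
position: [0.5561, -0.4113, 0.1322]
orientation: [[0.894, 0.448, -0.0], [0.448, -0.894, 0.0], [-0.0, -0.0, -1.0]]
wrist_force: [-1.6, 1.6, 2.9]
opening: 0.0581
finger_force: 90.0
time: 9.3
position: [0.5562, -0.4113, 0.1312]
orientation: [[0.894, 0.448, 0.0], [0.448, -0.894, -0.0], [0.0, 0.0, -1.0]]
wrist_force: [-2.4, 1.4, 6.5]
opening: 0.0583
finger_force: 90.3
```

```bash
python3 -m crank '[[0,0,0.1,0,-0.4],[0,0,0,0,-0.4],[0,0,0,0,-0.4]]'
python3 - <<'E'
from h import *
s=get_state();print(s["position"],s["wrist_force"],s["wrist_torque"])
p=read_camera("wrist");T=np.eye(4);T[:3,:3]=s["orientation"];T[:3,3]=s["position"]
W=T@np.array(p["mount"]);p["R"]=W[:3,:3].T;p["t"]=-W[:3,:3].T@W[:3,3];c=s["position"]
I=cv2.resize(p["color"][:,:,::-1],None,fx=2,fy=2,interpolation=cv2.INTER_CUBIC)
u=proj(p,[c[0],c[1],.03])[0]*2;x,y=int(np.clip(u[0]-250,0,620)),int(np.clip(u[1]-250,0,340))
cv2.imwrite("pics/c5.png",I[y:y+500,x:x+500])
E
```

```text
time: 9.68
position: [0.5562, -0.4114, 0.1311]
orientation: [[0.894, 0.448, 0.0], [0.448, -0.894, -0.0], [0.0, 0.0, -1.0]]
wrist_force: [-4.7, 1.1, 10.2]
opening: 0.0579
finger_force: 90.9
[ 0.55619032 -0.41140042  0.13105277] [-4.68649276  1.09116833 10.1783996 ] [0.78571586 0.79169493 0.06373182]
```

View pics/c5.png

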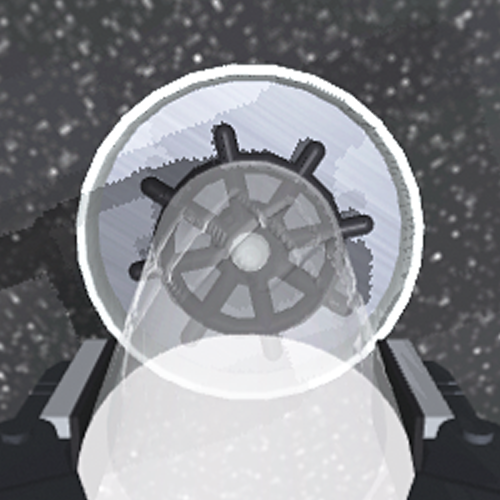

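The star is hard down (about 12 N, no more travel) and the mouth sits centred on the ring. Lift straight up, then cross the rack high.

```bash
python3 -m crank '[[0,0,0,0,-0.4],[0,0,-0.3,0,-0.4],[0,0,-0.6,0,-0.4],[0,0,-1.2,0,-0.4],[0,0,-1.5,0,-0.4],[0,0,-1.8,0,-0.4],[0,0,-1.8,0,-0.4],[0,0,-1.8,0,-0.4],[0,0,-1.8,0,-0.4],[0,0,-1,0,-0.4],[0,0,0,0,-0.4],[0,0,0,0,-0.4]]'
python3 -m crank '[[0.5,-1.5,0,0,-0.4],[0.7,-2.5,0,0,-0.4],[0.9,-3,0,0,-0.4],[0.9,-3,0,0,-0.4],[0.9,-3,0,0,-0.4],[0.9,-3,0,0,-0.4],[0.9,-3,0,0,-0.4],[0.9,-3,0,0,-0.4],[0.9,-3,0,0,-0.4],[0.9,-3,0,0,-0.4],[0.8,-2.5,0,0,-0.4],[0.5,-1.5,0,0,-0.4]]'
python3 -m crank '[[0,0,0,0,-0.4],[0,0,0,0,-0.4]]'
python3 - <<'E'
from h import *
s=get_state();p=read_camera("wrist");T=np.eye(4);T[:3,:3]=s["orientation"];T[:3,3]=s["position"]
W=T@np.array(p["mount"]);p["R"]=W[:3,:3].T;p["t"]=-W[:3,:3].T@W[:3,3];c=s["position"]
print(s["joints"].round(0))
I=p["color"][:,:,::-1].copy()
cv2.polylines(I,[np.int32(proj(p,circ(c,.0365,c[2]-.101)))],True,(0,0,255),1)
print(find_in("tray_top",p));cv2.imwrite("pics/w6.png",I)
E
```

```text
time: 11.22
position: [0.5558, -0.411, 0.247]
orientation: [[0.894, 0.448, -0.001], [0.448, -0.894, 0.001], [-0.001, -0.001, -1.0]]
wrist_force: [-1.6, -0.7, -3.2]
opening: 0.0581
finger_force: 89.5
time: 12.72
position: [0.4982, -0.0798, 0.2475]
orientation: [[0.893, 0.449, -0.001], [0.449, -0.893, 0.001], [-0.001, -0.001, -1.0]]
wrist_force: [0.4, -0.9, -3.2]
opening: 0.0579
finger_force: 89.4
time: 12.98
position: [0.4997, -0.0824, 0.2478]
orientation: [[0.894, 0.448, 0.0], [0.448, -0.894, -0.001], [-0.0, 0.001, -1.0]]
wrist_force: [0.1, -0.4, -3.3]
opening: 0.0579
finger_force: 89.4
[-17.  12.  97.  -0.  71.  46.]
[{'position': [0.5238, -0.0388, 0.0005], 'score': 0.95}]
```

View pics/w6.png

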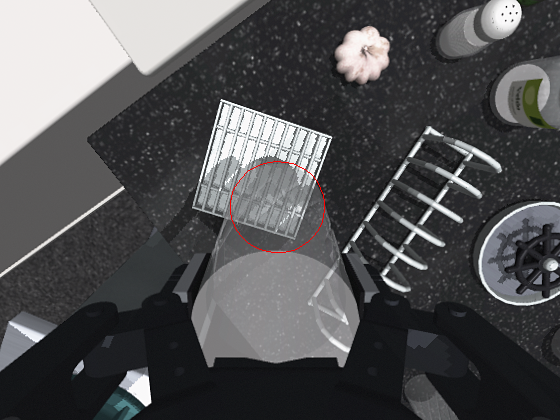

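Tray corners are at (222,100), (330,137), (297,240) and (194,208).

Run:
```python
from h import *
s=get_state();p=read_camera("wrist");T=np.eye(4);T[:3,:3]=s["orientation"];T[:3,3]=s["position"]
W=T@np.array(p["mount"]);p["R"]=W[:3,:3].T;p["t"]=-W[:3,:3].T@W[:3,3]
C=np.array([ray(p,u,.016) for u in((222,100),(330.5,137),(297.5,240.5),(194,208))])
print(C.round(4),[np.linalg.norm(C[i]-C[i-1]).round(4) for i in range(4)],C.mean(0))
t=read_camera("top");D=np.array([ray(t,(130+(x+.5)/2.5-.5,110+(y+.5)/2.5-.5),.016) for x,y in((27,211),(167,194),(182,330),(41,350))])
print(D.mean(0));m=C.mean(0)[:2];print(rel([*m,.132],s), rel([.4955,-.065,.132],s))
```

```text
[[ 0.5494  0.009   0.016 ]
 [ 0.5678 -0.1155  0.016 ]
 [ 0.4418 -0.1399  0.016 ]
 [ 0.4233 -0.0112  0.016 ]] [np.float64(0.1277), np.float64(0.1258), np.float64(0.1283), np.float64(0.1301)] [ 0.49558591 -0.06439276  0.016     ]
[ 0.49549592 -0.06610251  0.016     ]
[ 0.45 -1.82 11.58] [ 0.41 -1.77 11.58]
```

```bash
python3 -m crank '[[0.2,-0.9,0,0,-0.4],[0.2,-0.9,0,0,-0.4],[0,0,1.5,0,-0.4],[0,0,1.5,0,-0.4],[0,0,1.5,0,-0.4],[0,0,1.5,0,-0.4],[0,0,1.5,0,-0.4],[0,0,1.5,0,-0.4],[0,0,1,0,-0.4],[0,0,0.6,0,-0.4],[0,0,0.4,0,-0.4],[0,0,0,0,-0.4]]'
python3 -m crank '[[0,0,0.5,0,-0.4],[0,0,0,0,-0.4],[0,0,0,0,-0.4]]'
python3 - <<'E'
from h import *
s=get_state();q=read_camera("scene");p=read_camera("wrist")
T=np.eye(4);T[:3,:3]=s["orientation"];T[:3,3]=s["position"]
W=T@np.array(p["mount"]);p["R"]=W[:3,:3].T;p["t"]=-W[:3,:3].T@W[:3,3]
c=s["position"];out=[];print(c,rel([.4955,-.065,.132],s))
for k in(q,p):
    I=cv2.resize(k["color"][:,:,::-1],None,fx=3,fy=3,interpolation=cv2.INTER_CUBIC)
    cv2.polylines(I,[np.int32(proj(k,circ(c,.0365,c[2]-.101))*3+1)],True,(0,0,255),1)
    cv2.polylines(I,[np.int32(proj(k,C)*3+1) for C in [np.array([[ 0.5494,0.009,.016],[.5678,-.1155,.016],[.4418,-.1399,.016],[.4233,-.0112,.016]])]],True,(0,255,0),1)
    u=proj(k,[c[0],c[1],.03])[0]*3;x,y=int(np.clip(u[0]-200,0,1280)),int(np.clip(u[1]-300,0,660))
    out.append(I[y:y+600,x:x+400])
cv2.imwrite("pics/c7.png",np.hstack(out))
E
```

```text
time: 14.68
position: [0.495, -0.0639, 0.1378]
orientation: [[0.894, 0.448, 0.0], [0.448, -0.894, 0.0], [0.0, -0.0, -1.0]]
wrist_force: [0.3, -0.1, -2.9]
opening: 0.058
finger_force: 89.4
time: 15.05
position: [0.495, -0.0639, 0.1329]
orientation: [[0.894, 0.448, 0.0], [0.448, -0.894, 0.0], [0.0, 0.0, -1.0]]
wrist_force: [0.9, 0.5, -3.3]
opening: 0.0578
finger_force: 89.4
[ 0.49498564 -0.06391378  0.13290534] [-0.    0.12  0.09]
```

View pics/c7.png

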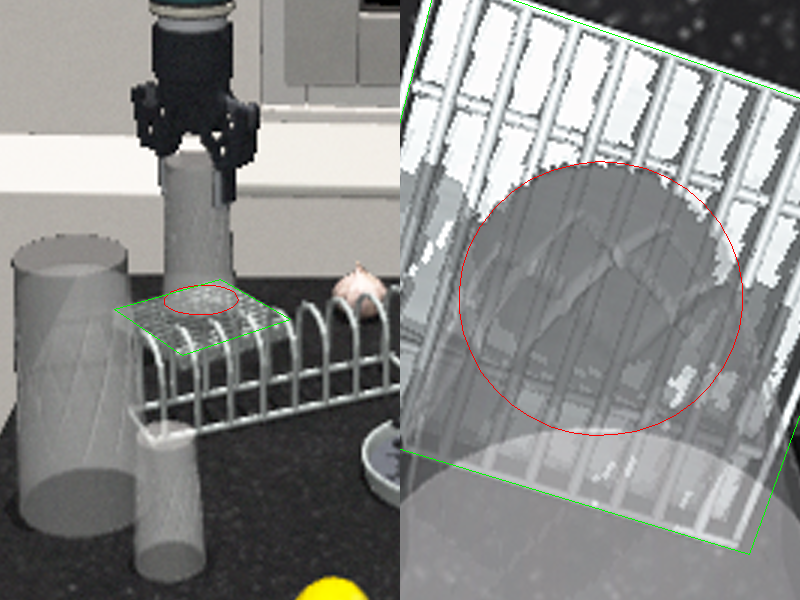

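The mouth outline and tray edges match the prediction: centred, about 16 mm above the grille. One last small trim, then hand in.

```bash
python3 -m crank '[[0,0.1,0.1,0,-0.4],[0,0,0,0,-0.4],[0,0,0,0,-0.4],[0,0,0,0,-0.4]]' && python3 -c "
from plant import *
print(job_done())"
```

```text
time: 15.65
position: [0.4954, -0.0647, 0.1318]
orientation: [[0.894, 0.448, -0.0], [0.448, -0.894, 0.0], [-0.0, -0.0, -1.0]]
wrist_force: [0.1, -1.1, -3.2]
opening: 0.0579
finger_force: 89.4
the job is handed in; nothing more can be done
None
```

I pressed the middle glass down on the rinser star until it stopped, carried it clear over the rack, and handed in at 15.7 s with it held level, mouth down, about 15 mm above the middle of the drip tray; no verdict came back.

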